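File the slide boxes, tabs all one way

TASK

File the two loose slide boxes in the two empty lanes of the white tray, one in each, either box in either lane: lying flat on the lane's floor, label up, with the orange tab out through the notch, the same way round as the box already filed there. They hold glass slides, so set them down, never drop them or tip them over; leave the filed box in its lane and the other things on the bench where they are.

Things in the scene. Friction and masses are not known exactly. Their poses are not given: they have to be found in the camera images.
- box_a: First loose blue plastic slide box, label up: 80 long (x) x 36 wide (y) x 32 mm high, about 110 g. Its +x end carries an orange tab, 16 mm wide, standing out 16 mm, top 12 mm above the underside; an orange stripe crosses the lid at that end. Origin: centre of the underside of the 80 x 36 body; x towards the tab, z up. Take it across its 36 mm width.
- box_b: Second loose box, the same as box_a: 80 x 36 x 32 mm, same origin and axes (x towards its orange tab).
- box_filed: The box already filed in the tray at lane0, the same as box_a; it shows which way round the boxes lie.
- box_a_tab (a point): Outer end of box_a's orange tab, 56 mm from the box's origin along x, 7 mm above its underside.
- box_b_tab (a point): Outer end of box_b's orange tab, in the same place as on box_a.
- box_filed_tab (a point): Outer end of the filed box's orange tab.
- tray: White tray fixed to the bench, 102 (x) x 226 (y) x 17 mm high, floor 5 mm thick, three lanes along x, 84 mm apart, with 38 mm wide ribs between and 6 mm walls around. Only the +x end wall has notches: one 26 mm wide, open from the top to the floor, at the middle of each lane, for the tab. Origin: centre of the underside; x towards the notched end, z up.
- lane0 (a point): Centre of the floor of the tray's lane at y = -84 mm, which holds the filed box. Axes as the tray's.
- lane1 (a point): Centre of the floor of the middle lane (y = 0), empty. Every lane is a pocket 90 (x) x 46 (y) mm, 12 mm deep, with a grey floor. A box in it stands 20 mm above ribs and walls: fingers that hold a box must end at least 13 mm above its underside. Axes as the tray's: x towards the notch.
- lane2 (a point): Centre of the floor of the lane at y = +84 mm, empty. Axes as the tray's: x towards the notch.
- oil_bottle: Amber bottle of immersion oil with black cap, 34 mm across, 72 mm high, loose; origin centre of the underside. Leave alone.
- specimen_cup: Clear specimen jar with red cap, 52 mm across, 62 mm high, loose; origin centre of the underside. Leave alone.
- stain_jar: Green glass square staining jar with steel lid, 56 mm square, 78 mm high, loose; origin centre of the underside. Leave alone.
- pen: Black and red marker pen lying on the bench, 130 mm long (x), 13 mm wide and thick, loose; origin centre of the underside. Leave alone.

How it is judged:
At the end, for the whole second after the job is handed in: box_a and box_b lie one in each of lane1 and lane2, and box_filed in lane0, each within 10 mm of the lane's centre along and across, its underside within 4 mm of the lane's floor, upright within 0.08 rad, its tab at the notched (+x) end of the tray, and all at rest (below 0.02 m/s) (((x of box_a in the frame of lane1 between -0.01 and 0.01 m and y of box_a in the frame of lane1 between -0.01 and 0.01 m and z of box_a in the frame of lane1 below 0.004 m and angle between each of box_a, box_b's own z axis and vertical below 0.08 rad and x of each of box_a_tab, box_b_tab in the frame of tray above 0.03 m and x of box_b in the frame of lane2 between -0.01 and 0.01 m and y of box_b in the frame of lane2 between -0.01 and 0.01 m and z of box_b in the frame of lane2 below 0.004 m) or (x of box_a in the frame of lane2 between -0.01 and 0.01 m and y of box_a in the frame of lane2 between -0.01 and 0.01 m and z of box_a in the frame of lane2 below 0.004 m and angle between each of box_a, box_b's own z axis and vertical below 0.08 rad and x of each of box_a_tab, box_b_tab in the frame of tray above 0.03 m and x of box_b in the frame of lane1 between -0.01 and 0.01 m and y of box_b in the frame of lane1 between -0.01 and 0.01 m and z of box_b in the frame of lane1 below 0.004 m)) and x of box_filed in the frame of lane0 between -0.01 and 0.01 m and y of box_filed in the frame of lane0 between -0.01 and 0.01 m and z of box_filed in the frame of lane0 below 0.004 m and angle between box_filed's own z axis and vertical below 0.08 rad and x of box_filed_tab in the frame of tray above 0.03 m and linear speed of each of box_a, box_b, box_filed below 0.02 m/s); the robot touches nothing.
It fails at once if the oil bottle, specimen cup, stain jar or marker pen is pushed more than 30 mm from its place (distance of any of oil_bottle, specimen_cup, stain_jar, pen from where it was at the start of the episode above 0.03 m).
It fails at once if the oil bottle, specimen cup or stain jar is knocked over (angle between any of oil_bottle, specimen_cup, stain_jar's own z axis and vertical above 0.7 rad).
It fails at once if a slide box is dropped: it falls freely with its underside more than 35 mm above the bench ((contact force between box_a and the fingers below 0.05 N and contact force between box_a and anything else below 0.05 N and height (world z) of box_a above 0.035 m and linear speed of box_a above 0.35 m/s) or (contact force between box_b and the fingers below 0.05 N and contact force between box_b and anything else below 0.05 N and height (world z) of box_b above 0.035 m and linear speed of box_b above 0.35 m/s)).
It fails at once if a slide box is tipped by more than 60 degrees (angle between any of box_a, box_b, box_filed's own z axis and vertical above 1.05 rad).
It also fails if it takes over 61 s, if anything falls off the work surface, if the arm or the gripper's body presses on something with over 40 N, if the wrist force passes 120 N, or if a joint passes its speed limit or range.

ROBOT

A 6-joint arm with a two-finger parallel gripper is mounted at the origin on the work surface. World frame = base frame: x ahead of the robot, y to its left, z up, the work surface at z = 0. Lengths are in m, angles in rad, forces in N, time in s.
With the tool pointing down it reaches from about 0.225 to 0.875 m from the base axis. Payload 3.4 kg.
Tool frame: the origin (TCP) lies at the very end of the fingers, on their centre line; the grasp point (between the pads) lies 19 mm behind it (manip.tcp_to_grasp is the distance from the TCP to the grasp point, in m); z points along the fingers, y is the line along which they close (so a half turn about z gives the same grasp; the last joint's range is limited). The gripper opens to 85 mm and grips with 20 to 120 N. Pads are 22 mm wide; open, the fingers measure 114 mm over their backs; the gripper's body (76 mm by 85 mm) begins 54 mm behind the grasp point. The pads swing forward as they close: fully open they stand 13 mm farther back than shut.
Start: joints at [1.019, 0.276, 1.505, -0, 1.361, -0.121], TCP at [0.24, 0.522, 0.231] pointing down, gripper open.
Joint ranges: [-2.89, 2.89], [-0.75, 2.08], [0.22, 2.7], [-1.18, 4.32], [0.11, 2.71], [-2.7, 2.7]. Speed limits (rad/s): [2.57, 2.57, 3.14, 3.14, 3.14, 3.14].

INTERFACE

Orientations are given as a unit quaternion [w, x, y, z].
In Python, from rig import status, get_image, job, manip gives the robot as it stands.
- The arm moves only by the tool apply_moves, never from a script. Its arguments are lists of equal length, an entry for each row: "xyz": the shift along the tool's x, y, z each as a share of 0.3 m, from -1 to 1, a list of three; "rot": the turn, a rotation vector about the tool's x, y, z each as a share of 60 degrees, from -1 to 1, a list of three; "hand": the opening, from -1 (shut) to 1 (fully open). A call has 1 to 8 rows; each row shifts and turns the commanded pose from where the row before left it, along the tool's axes as they then stand; what a row does not reach is not made up. A row lasts 1/8 s, in which the tool goes at most 62.5 mm and 10.7 degrees, less where a joint would pass 70% of its speed; a pose out of reach is approached as far as the arm can. A call with a number of a shift or a turn outside -1 to 1 is refused whole. A call with a gripper value outside its range is refused whole. The fingers move at their own pace and stop on an object; "force" is the grip in N (left out, the last holds). Time passes only in rows, so rows that do not move let the fingers close. It gives the time, the measured TCP pose, the force, the opening and the grip force at its end, in the units of the state.
- status.get_state(): the state, without advancing time (a new reading comes with each control period).
- get_image(name): name is "scene" or "top" or "wrist"; returns a dict with "pixels" (400x640x3 uint8, red, green, blue), "fovy" (degrees; the focal length in pixels is half the picture's height over the tangent of half this angle, whatever the lens; pixels are square), "cx", "cy" (the principal point, pixels), "origin" and "orientation" of the camera in the world; the wrist camera has in their place "tool_from_camera" (4x4, takes a point from camera to tool coordinates, whose origin is the TCP and whose axes are the flange's). Camera axes: x right, y down, z forward; pixel columns grow to the right and rows downward; lengths in m; the calibration is good to about 2 mm. A picture is of the moment at which its call begins: read the wrist's pose just before it. There is no depth.
- job.sign_off(): hands the job in; it is judged then, once.
The state is a dict: "clock": time; "qpos": joint angles; "qd": joint speeds; "effort": joint torques, N m; "position": TCP position; "ee_rot": TCP orientation; "contact_force": force on the tool from outside, world axes, zero at the start; "moment": the same for the moment, N m; "width": finger opening in m; "gripper_force": force on a finger pad.
Only numpy, scipy, OpenCV 4.12 (cv2) and the standard library are available. Lean on these libraries where they do the work, as an engineer would, in place of code of your own. Each camera call takes 0.05 s, during which the arm holds its last target. There are 200 camera calls.

## Working session

There is one attempt and no reset: what is moved stays moved. The work goes in short steps, Python scripts to look and compute and a tool call to move; the robot and the scene stay as the last step left them, time stands still between calls to the robot, and variables do not carry over. Pictures are saved under pics/ and viewed, at most 10 in all, crops included, and the job is handed in when it is done.

Besides the shell and the picture viewer there is one more tool, called as name(argument=value, ...), one argument or row to a line, values as JSON. apply_moves: Moves the arm, as the interface text tells. Its arguments: {"type":"object","properties":{"xyz":{"type":"array","items":{"type":"array","items":{"type":"number","minimum":-1,"maximum":1}}},"rot":{"type":"array","items":{"type":"array","items":{"type":"number","minimum":-1,"maximum":1}}},"hand":{"type":"array","items":{"type":"number"}},"force":{"type":"number"}},"required":["xyz","rot","hand"]}

```bash
ls; mkdir -p pics
python3 - <<'E'
from rig import status,get_image,manip
import cv2
s=status.get_state();print({k:s[k] for k in('clock','position','ee_rot','width','contact_force')},manip.tcp_to_grasp)
for n in('top','scene'):
    d=get_image(n);cv2.imwrite(f'pics/{n}0.png',d['pixels'][:,:,::-1]);print(n,{k:v for k,v in d.items() if k!='pixels'})
E
```

```text
pics
{'clock': 0.0, 'position': array([0.2398213 , 0.5219964 , 0.23043208]), 'ee_rot': array([-3.26129083e-04,  2.13732736e-01,  9.76891727e-01, -8.74571521e-04]), 'width': 0.08573736784271255, 'contact_force': array([-0.01177697,  0.0311534 , -0.59841829])} 0.0187
top {'fovy': 44.87369868908466, 'cx': 323.5497759769489, 'cy': 197.51521130293702, 'origin': array([0.46113257, 0.07739944, 1.21513156]), 'orientation': array([ 0.02554369, -0.6974559 ,  0.71556632, -0.02945563])}
scene {'fovy': 47.04205895509517, 'cx': 331.62273411109527, 'cy': 198.45255549418417, 'origin': array([1.32305684, 0.4335427 , 0.75596088]), 'orientation': array([-0.23009331,  0.49131084,  0.7580021 , -0.36208223])}
```

View pics/top0.png

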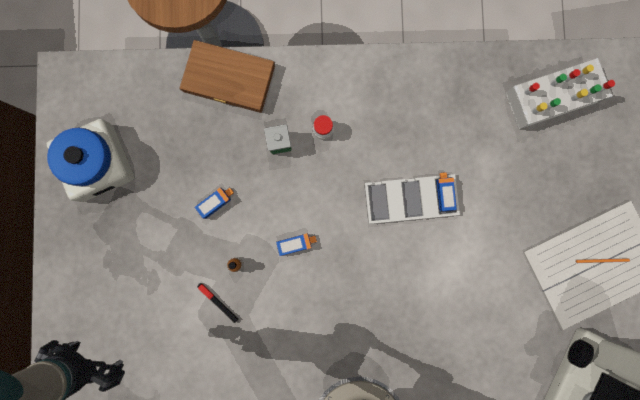

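View pics/scene0.png

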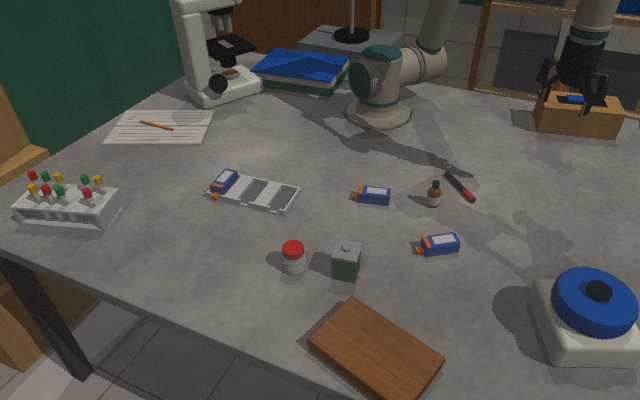

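The top view shows the loose boxes at about px (212,203) and (292,245), with tabs to the right. The tray has its notches facing up, filed box at (447,195), and empty lanes at (412,199) and (378,203). Next I'll measure these.

```bash
cat > h.py <<'E'
import numpy as np,cv2
from scipy.spatial.transform import Rotation as Ro
from rig import status,get_image
def q2R(q): return Ro.from_quat(np.roll(q,-1)).as_matrix()
def cam(name):
    s=status.get_state(); d=get_image(name); im=d['pixels']; f=im.shape[0]/2/np.tan(np.radians(d['fovy'])/2)
    if name=='wrist':
        T=np.array(d['tool_from_camera']); R=q2R(s['ee_rot']); o=s['position']+R@T[:3,3]; R=R@T[:3,:3]
    else: o,R=d['origin'],q2R(d['orientation'])
    return im,dict(f=f,cx=d['cx'],cy=d['cy'],o=o,R=R)
def px2w(c,p,z):
    p=np.atleast_2d(p).astype(float); v=np.c_[(p[:,0]-c['cx'])/c['f'],(p[:,1]-c['cy'])/c['f'],np.ones(len(p))]@c['R'].T
    return c['o']+v*((z-c['o'][2])/v[:,2])[:,None]
def w2px(c,P):
    v=(np.atleast_2d(P)-c['o'])@c['R']; return np.c_[v[:,0]/v[:,2]*c['f']+c['cx'],v[:,1]/v[:,2]*c['f']+c['cy']]
def mask(im,col):
    h=cv2.cvtColor(im,cv2.COLOR_RGB2HSV)
    lo,hi={'blue':((105,120,40),(128,255,255)),'orange':((5,150,90),(18,255,255))}[col]
    return cv2.inRange(h,lo,hi)
def blobs(m,amin):
    cs,_=cv2.findContours(m,cv2.RETR_EXTERNAL,cv2.CHAIN_APPROX_NONE)
    return [c[:,0,:] for c in cs if cv2.contourArea(c)>amin]
def plan(xyz,yaw,n):
    """rows to take the TCP to xyz with tool y at world yaw (deg, mod 180), pointing down; n rows"""
    s=status.get_state(); R=q2R(s['ee_rot']); p=s['position']
    cur=np.degrees(np.arctan2(R[1,1],R[0,1])); d=(yaw-cur+90)%180-90
    cz=np.radians(yaw-((yaw-cur)-d)); y=np.array([np.cos(cz),np.sin(cz),0]);z=np.array([0,0,-1.]);G=np.c_[np.cross(y,z),y,z]
    rv=Ro.from_matrix(R.T@G).as_rotvec()
    print('turn deg',d,'dist',np.linalg.norm(xyz-p),'rot/row',np.round(rv/np.radians(60)/n,4))
    for i in range(n):
        Ri=R@Ro.from_rotvec(rv*i/n).as_matrix(); print(np.round(Ri.T@(np.array(xyz)-p)/n/.3,4).tolist())
E
python3 - <<'E'
from h import *
im,c=cam('top')
for col in('blue','orange'):
    for b in blobs(mask(im,col),15):
        r=cv2.minAreaRect(b.astype(np.float32)); w=px2w(c,r[0],.03 if col=='blue' else .02)[0]
        if w[0]>.2: print(col,np.round(r[0]),np.round(r[1],1),round(r[2]),w.round(3), [q.round(3).tolist() for q in px2w(c,cv2.boxPoints(r),.032)[:,:2]])
tc=[(364,183),(369,223),(461,215),(458,175)]
print(px2w(c,tc,.017).round(3))
d=get_image('wrist');print(np.array(d['tool_from_camera']).round(3),d['fovy'],d['cx'],d['cy'])
E
```

```text
blue [291. 245.] [14.4 27.2] 75 [0.439 0.152 0.03 ] [[0.449, 0.188], [0.464, 0.124], [0.43, 0.116], [0.415, 0.18]]
blue [210. 205.] [15.6 27.2] 53 [0.543 0.348 0.03 ] [[0.539, 0.386], [0.577, 0.332], [0.546, 0.31], [0.508, 0.363]]
blue [446. 195.] [31.5 16.8] 84 [ 0.553 -0.231  0.03 ] [[0.589, -0.208], [0.593, -0.249], [0.516, -0.254], [0.512, -0.213]]
blue [ 79. 157.] [62.3 56.6] 18 [0.67  0.671 0.03 ] [[0.63, 0.763], [0.762, 0.722], [0.709, 0.575], [0.577, 0.618]]
orange [602. 260.] [ 2. 52.] 90 [ 0.383 -0.61   0.02 ] [[0.388, -0.54], [0.384, -0.667], [0.38, -0.667], [0.383, -0.54]]
orange [310. 240.] [13.8  9.9] 76 [0.451 0.105 0.02 ] [[0.465, 0.12], [0.47, 0.096], [0.437, 0.089], [0.432, 0.113]]
orange [229. 192.] [5.8 6.1] 56 [0.575 0.304 0.02 ] [[0.576, 0.312], [0.584, 0.299], [0.572, 0.291], [0.564, 0.304]]
orange [223. 194.] [14.4  3.2] 53 [0.568 0.319 0.02 ] [[0.579, 0.33], [0.584, 0.324], [0.555, 0.303], [0.551, 0.31]]
orange [446. 177.] [ 8. 14.] 90 [ 0.598 -0.236  0.02 ] [[0.607, -0.216], [0.606, -0.251], [0.586, -0.25], [0.587, -0.215]]
[[ 0.588 -0.032  0.017]
 [ 0.488 -0.041  0.017]
 [ 0.502 -0.27   0.017]
 [ 0.602 -0.267  0.017]]
[[ 0.    -0.954 -0.299  0.077]
 [ 1.    -0.     0.     0.   ]
 [-0.    -0.299  0.954 -0.142]
 [ 0.     0.     0.     1.   ]] 68.54096637417373 317.7001890781973 199.68216032400608
```

```bash
python3 -c "
from h import *
plan([.55,.34,.15],35,8)"
```

```text
turn deg -30.319088985242217 dist 0.36857560702428604 rot/row [-0.0001  0.      0.0632]
[-0.1491, -0.015, 0.0337]
[-0.1498, -0.0051, 0.0336]
[-0.1498, 0.0048, 0.0336]
[-0.1491, 0.0147, 0.0336]
[-0.1478, 0.0245, 0.0336]
[-0.1459, 0.0342, 0.0336]
[-0.1433, 0.0438, 0.0336]
[-0.1401, 0.0531, 0.0336]
```

apply_moves(
  xyz=[
    [-0.149, -0.015, 0.034],
    [-0.15, -0.005, 0.034],
    [-0.15, 0.005, 0.034],
    [-0.149, 0.015, 0.034],
    [-0.148, 0.025, 0.033],
    [-0.146, 0.034, 0.033],
    [-0.143, 0.044, 0.034],
    [-0.14, 0.053, 0.034],
  ],
  rot=[
    [0, 0, 0.063],
    [0, 0, 0.063],
    [0, 0, 0.063],
    [0, 0, 0.063],
    [0, 0, 0.063],
    [0, 0, 0.063],
    [0, 0, 0.063],
    [0, 0, 0.063],
  ],
  hand=[1, 1, 1, 1, 1, 1, 1, 1],
  force=40,
)

```text
clock: 1.2
position: [0.5517, 0.3399, 0.1498]
ee_rot: [-0.0, 0.462, 0.887, -0.0]
contact_force: [0.8, -0.5, 0.5]
width: 0.0855
gripper_force: 0.0
```

apply_moves(
  xyz=[
    [0, 0, 0],
    [0, 0, 0],
  ],
  rot=[
    [0, 0, 0],
    [0, 0, 0],
  ],
  hand=[1, 1],
)

```text
clock: 1.45
position: [0.5499, 0.3408, 0.15]
ee_rot: [-0.001, 0.461, 0.887, -0.0]
contact_force: [-0.4, -0.3, 0.1]
width: 0.0856
gripper_force: 0.0
```

Run:
```python
from h import *
im,c=cam('wrist'); cv2.imwrite('pics/w1.png',im[:,:,::-1])
print(status.get_state()['position'],status.get_state()['clock'])
for col in('blue','orange'):
    for b in blobs(mask(im,col),60):
        r=cv2.minAreaRect(b.astype(np.float32)); q=px2w(c,cv2.boxPoints(r),.032)
        print(col,np.round(r[0]),np.round(r[1],1),round(r[2]),px2w(c,r[0],.032)[0].round(4),q[:,:2].round(4).tolist())
```

```text
[0.54963605 0.34125842 0.15036093] 1.5
blue [132. 273.] [47.7 76.6] 15 [0.4437 0.1665 0.032 ] [[0.4312, 0.1127], [0.4135, 0.2026], [0.4554, 0.2165], [0.4771, 0.1265]]
blue [320. 180.] [76. 39.] 90 [0.5437 0.3541 0.032 ] [[0.5101, 0.3722], [0.538, 0.3918], [0.5801, 0.3346], [0.5499, 0.3134]]
orange [486. 383.] [31. 47.] 90 [0.8389 0.2676 0.032 ] [[0.8009, 0.2688], [0.8443, 0.2993], [0.8784, 0.2664], [0.8332, 0.2347]]
orange [108. 308.] [18.   8.2] 18 [0.4409 0.1139 0.032 ] [[0.4329, 0.1067], [0.4314, 0.1174], [0.4488, 0.1211], [0.4505, 0.1104]]
orange [605. 329.] [101.8  69.4] 48 [0.8885 0.3962 0.032 ] [[0.822, 0.3717], [0.8213, 0.4393], [0.9573, 0.4215], [0.9665, 0.3461]]
orange [321. 227.] [16.7 38.2] 88 [0.5707 0.317  0.032 ] [[0.5511, 0.313], [0.5801, 0.3346], [0.5906, 0.321], [0.5611, 0.299]]
orange [141. 140.] [38.1 34.2] 59 [0.3945 0.2936 0.032 ] [[0.3744, 0.2872], [0.3887, 0.3153], [0.4149, 0.3001], [0.4005, 0.2707]]
```

View pics/w1.png

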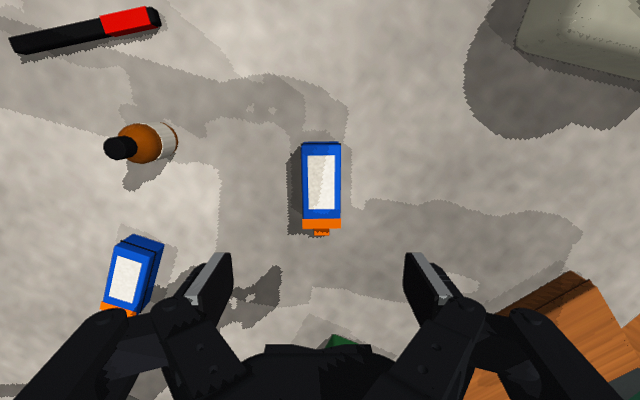

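P lies upright in the picture, spanning about (301..341, 143..229) with its tab at (321,233), toward the fingers. I'll fit a box model to the silhouette.

```bash
cat >> h.py <<'E'
from scipy.optimize import minimize
def cub(x0,x1,y0,y1,z0,z1): return np.array([[x,y,z] for x in(x0,x1) for y in(y0,y1) for z in(z0,z1)])
PARTS=[cub(-.04,.04,-.018,.018,0,.032),cub(.04,.056,-.008,.008,0,.012)]
def fitbox(im,c,x,y,yaw,z=0.):
    """fit x,y,yaw(deg) of a box standing at z; guess given"""
    u=w2px(c,[x,y,z+.02])[0]; s=np.linalg.norm(w2px(c,[x+.05,y,z+.02])[0]-u)
    m=mask(im,'blue')|mask(im,'orange'); roi=np.zeros_like(m); cv2.circle(roi,tuple(int(v) for v in u),int(1.7*s),255,-1); m&=roi
    bs=max(blobs(cv2.morphologyEx(m,cv2.MORPH_CLOSE,np.ones((5,5))),30),key=len); m=cv2.drawContours(np.zeros_like(m),[bs[:,None]],-1,255,-1)
    K=4; M=cv2.resize(m,None,fx=K,fy=K,interpolation=cv2.INTER_LINEAR)>127
    x0,y0=(bs.min(0)-25).clip(0); x1,y1=bs.max(0)+25; M=M[y0*K:y1*K,x0*K:x1*K]
    def cost(p):
        a=np.radians(p[2]); R=np.array([[np.cos(a),-np.sin(a),0],[np.sin(a),np.cos(a),0],[0,0,1]]); I=np.zeros(M.shape,np.uint8)
        for P in PARTS:
            q=(w2px(c,P@R.T+[p[0]/1e3,p[1]/1e3,z])+.5-[x0,y0])*K
            cv2.fillConvexPoly(I,cv2.convexHull(np.round(q).astype(np.int32)),1)
        return np.logical_xor(I,M).sum()/M.sum()
    p=[x*1e3,y*1e3,yaw]
    for d in(8,3,1): r=minimize(cost,p,method='Nelder-Mead',options=dict(initial_simplex=np.array(p)+d*np.array([[0,0,0],[1,0,0],[0,1,0],[0,0,1]]),xatol=.05,fatol=1e-5)); p=r.x
    print('box',p.round(2),'err',round(r.fun,3)); return p[0]/1e3,p[1]/1e3,p[2]
E
python3 - <<'E'
from h import *
im,c=cam('wrist')
b=fitbox(im,c,.545,.352,-55)
t,ct=cam('top'); fitbox(t,ct,.55,-.232,4,.005); fitbox(t,ct,.44,.149,-77)
plan([b[0],b[1],.013],b[2]+90,4)
E
```

```text
box [548.64 347.58 -54.31] err 0.034
box [ 554.41 -232.81    3.39] err 0.096
box [441.17 147.61 -76.18] err 0.096
turn deg 0.5211456998108019 dist 0.137919060884108 rot/row [ 0.0001 -0.0001 -0.0022]
[0.0044, 0.0022, 0.1148]
[0.0045, 0.0022, 0.1148]
[0.0045, 0.0022, 0.1148]
[0.0045, 0.0023, 0.1148]
```

apply_moves(
  xyz=[
    [0.009, 0.004, 0.1],
    [0.009, 0.005, 0.1],
    [0, 0, 0.1],
    [0, 0, 0.09],
    [0, 0, 0.05],
    [0, 0, 0.019],
    [0, 0, 0],
    [0, 0, 0],
  ],
  rot=[
    [0, 0, -0.009],
    [0, 0, 0],
    [0, 0, 0],
    [0, 0, 0],
    [0, 0, 0],
    [0, 0, 0],
    [0, 0, 0],
    [0, 0, 0],
  ],
  hand=[1, 1, 1, 1, 1, 1, 1, 1],
)

```text
clock: 2.6
position: [0.5504, 0.3472, 0.0138]
ee_rot: [0.001, 0.457, 0.889, 0.001]
contact_force: [-0.4, 0.9, 1.2]
width: 0.0858
gripper_force: 0.0
```

apply_moves(
  xyz=[
    [0, 0, 0],
    [0, 0, 0],
    [0, 0, 0],
    [0, 0, 0],
    [0, 0, 0],
    [0, 0, 0],
  ],
  rot=[
    [0, 0, 0],
    [0, 0, 0],
    [0, 0, 0],
    [0, 0, 0],
    [0, 0, 0],
    [0, 0, 0],
  ],
  hand=[-1, -1, -1, -1, -1, -1],
  force=40,
)

```text
clock: 3.35
position: [0.55, 0.3469, 0.0131]
ee_rot: [0.0, 0.457, 0.889, 0.0]
contact_force: [0.9, -0.7, 4.3]
width: 0.035
gripper_force: 42.3
```

apply_moves(
  xyz=[
    [0, 0, -0.05],
    [0, 0, -0.1],
    [0, 0, -0.12],
    [0, 0, -0.12],
    [0, 0, -0.12],
    [0, 0, -0.08],
    [0, 0, -0.03],
    [0, 0, 0],
  ],
  rot=[
    [0, 0, 0],
    [0, 0, 0],
    [0, 0, 0],
    [0, 0, 0],
    [0, 0, 0],
    [0, 0, 0],
    [0, 0, 0],
    [0, 0, 0],
  ],
  hand=[-1, -1, -1, -1, -1, -1, -1, -1],
)

```text
clock: 4.35
position: [0.5495, 0.3467, 0.1988]
ee_rot: [0.0, 0.457, 0.889, 0.0]
contact_force: [0.1, -1.1, -1.3]
width: 0.0352
gripper_force: 41.9
```

```bash
python3 -c "
from h import *
print(status.get_state()['position'],status.get_state()['width'])
plan([.6,-.12,.20],93.4,14)"
```

```text
[0.54950016 0.34669644 0.19884336] 0.03521718696635644
turn deg 57.781005260249714 dist 0.4694221306233102 rot/row [ 0.      0.     -0.0688]
[-0.0973, -0.0549, -0.0003]
[-0.0931, -0.0618, -0.0003]
[-0.0884, -0.0683, -0.0003]
[-0.0833, -0.0745, -0.0003]
[-0.0777, -0.0803, -0.0003]
[-0.0717, -0.0857, -0.0003]
[-0.0654, -0.0907, -0.0003]
[-0.0587, -0.0951, -0.0003]
[-0.0517, -0.0991, -0.0003]
[-0.0444, -0.1026, -0.0003]
[-0.0369, -0.1055, -0.0003]
[-0.0292, -0.1079, -0.0003]
[-0.0214, -0.1097, -0.0003]
[-0.0134, -0.111, -0.0003]
```

apply_moves(
  xyz=[
    [-0.097, -0.055, 0],
    [-0.093, -0.062, 0],
    [-0.088, -0.068, 0],
    [-0.083, -0.075, 0],
    [-0.078, -0.08, 0],
    [-0.072, -0.086, 0],
    [-0.065, -0.091, 0],
  ],
  rot=[
    [0, 0, -0.069],
    [0, 0, -0.069],
    [0, 0, -0.069],
    [0, 0, -0.069],
    [0, 0, -0.069],
    [0, 0, -0.069],
    [0, 0, -0.069],
  ],
  hand=[-1, -1, -1, -1, -1, -1, -1],
)

```text
clock: 5.22
position: [0.5737, 0.1123, 0.1968]
ee_rot: [-0.002, 0.219, 0.976, -0.0]
contact_force: [-0.3, -0.0, -1.3]
width: 0.035
gripper_force: 41.8
```

apply_moves(
  xyz=[
    [-0.059, -0.095, 0],
    [-0.052, -0.099, 0],
    [-0.044, -0.103, 0],
    [-0.037, -0.106, 0],
    [-0.029, -0.108, 0],
    [-0.021, -0.11, 0],
    [-0.013, -0.111, 0],
    [0, 0, 0],
  ],
  rot=[
    [0, 0, -0.069],
    [0, 0, -0.069],
    [0, 0, -0.069],
    [0, 0, -0.069],
    [0, 0, -0.069],
    [0, 0, -0.069],
    [0, 0, -0.067],
    [0, 0, 0],
  ],
  hand=[-1, -1, -1, -1, -1, -1, -1, -1],
)

```text
clock: 6.22
position: [0.5995, -0.1223, 0.1966]
ee_rot: [-0.002, -0.029, 1.0, 0.0]
contact_force: [0.8, -0.6, -1.8]
width: 0.0349
gripper_force: 41.8
```

apply_moves(
  xyz=[
    [0, 0, 0],
    [0, 0, 0],
  ],
  rot=[
    [0, 0, 0],
    [0, 0, 0],
  ],
  hand=[-1, -1],
)

```text
clock: 6.48
position: [0.5998, -0.119, 0.1981]
ee_rot: [-0.001, -0.031, 1.0, 0.0]
contact_force: [1.0, 0.8, -1.0]
width: 0.0353
gripper_force: 41.8
```

Run:
```python
from h import *
im,c=cam('wrist'); cv2.imwrite('pics/w2.png',im[:,:,::-1])
import pickle; pickle.dump((im,c),open('w2.pkl','wb'))
print(status.get_state()['position'])
```

```text
[ 0.59993053 -0.11906357  0.19830153]
```

View pics/w2.png

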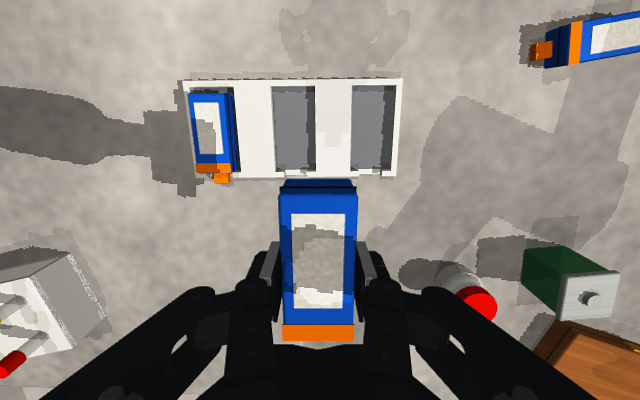

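The tray spans px (182..403, 78..178), with lane openings at x 272–316 (lane1) and 352–393 (lane2). The notches are at the bottom edge. The held box is level at (318,255). I'll fit the tray outline.

```bash
cat > tr.py <<'E'
from h import *
def pose(P,p,z=0):
    a=np.radians(p[2]); R=np.array([[np.cos(a),-np.sin(a),0],[np.sin(a),np.cos(a),0],[0,0,1]]); return P@R.T+[p[0]/1e3,p[1]/1e3,z]
def tray(im,c,p,ymax):
    h=cv2.cvtColor(im,cv2.COLOR_RGB2HSV); m=cv2.inRange(h,(0,0,205),(180,25,255)); m[ymax:]=0
    roi=np.zeros_like(m); T=cub(-.051,.051,-.113,.113,0,.017)
    cv2.fillConvexPoly(roi,cv2.convexHull(np.round(w2px(c,pose(T*1.15,p))).astype(np.int32)),255); m&=roi
    m=cv2.morphologyEx(m,cv2.MORPH_OPEN,np.ones((3,3)))
    pts=np.concatenate(blobs(m,150)); hull=cv2.convexHull(pts); 
    K=4; M=np.zeros((1600,2560),np.uint8); cv2.fillConvexPoly(M,((hull+.5)*K).astype(np.int32),1)
    def cost(p):
        I=np.zeros_like(M); cv2.fillConvexPoly(I,cv2.convexHull(((w2px(c,pose(T,p))+.5)*K).astype(np.int32)),1); return (I!=M).sum()/M.sum()
    for d in(5,2,1): r=minimize(cost,p,method='Nelder-Mead',options=dict(initial_simplex=np.array(p)+d*np.array([[0,0,0],[1,0,0],[0,1,0],[0,0,1]]))); p=r.x
    print('tray',p.round(2),'err',round(r.fun,3)); return p
if __name__=='__main__':
    import pickle; im,c=pickle.load(open('w2.pkl','rb'))
    p=tray(im,c,[549,-149,3.4],179)
    f=fitbox(im,c,.554,-.233,3.4,.005)
    held=status.get_state()['position']
    v=im[:,:,::-1].copy()
    for y in(-.084,0,.084):
        for P in(pose(np.array([[sx*.045,y+sy*.023,.017] for sx,sy in((-1,-1),(1,-1),(1,1),(-1,1))]),p),):
            cv2.polylines(v,[np.round(w2px(c,P)).astype(np.int32)],True,(0,0,255),1)
    cv2.polylines(v,[np.round(w2px(c,pose(np.array([[sx*.051,sy*.113,.017] for sx,sy in((-1,-1),(1,-1),(1,1),(-1,1))]),p))).astype(np.int32)],True,(0,255,0),1)
    cv2.imwrite('pics/w2t.png',cv2.resize(v[60:210,160:440],None,fx=2.8,fy=2.8))
    # held box: lid at tcp z -.013+.032
    fitbox(im,c,held[0],held[1],3.4,held[2]-.013)
    l1=pose(np.array([[0,0.,.005]]),p)[0]; print('lane1',l1,'lane2',pose(np.array([[0,.084,.005]]),p)[0])
E
python3 tr.py
```

```text
tray [ 547.69 -146.29    4.18] err 0.081
box [ 555.48 -230.72    2.48] err 0.047
box [ 599.57 -118.76    3.46] err 0.054
lane1 [ 0.54768561 -0.14629337  0.005     ] lane2 [ 0.54155748 -0.0625172   0.005     ]
```

View pics/w2t.png

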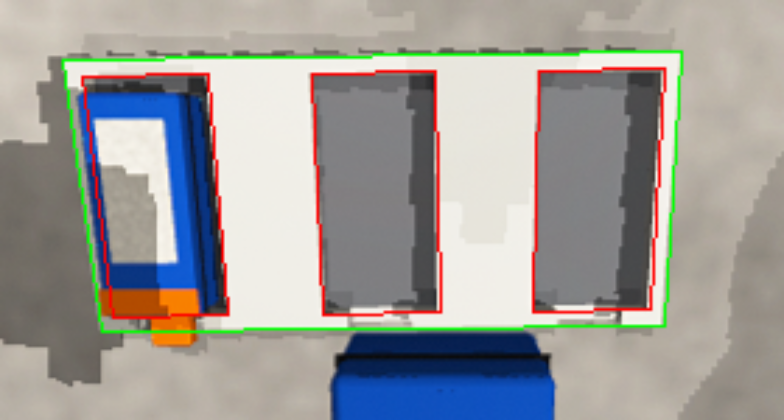

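```bash
python3 -c "
from h import *
plan([.5477,-.1463,.06],94,4)"
```

```text
turn deg 0.4835155036822556 dist 0.15032353183595948 rot/row [ 0.0002 -0.0002 -0.002 ]
[0.0448, -0.0201, 0.1153]
[0.0448, -0.0199, 0.1153]
[0.0449, -0.0198, 0.1153]
[0.0449, -0.0197, 0.1153]
```

apply_moves(
  xyz=[
    [0.045, -0.02, 0.08],
    [0.045, -0.02, 0.1],
    [0.045, -0.02, 0.1],
    [0.045, -0.02, 0.1],
    [0, 0, 0.08],
    [0, 0, 0],
    [0, 0, 0],
    [0, 0, 0],
  ],
  rot=[
    [0, 0, -0.008],
    [0, 0, 0],
    [0, 0, 0],
    [0, 0, 0],
    [0, 0, 0],
    [0, 0, 0],
    [0, 0, 0],
    [0, 0, 0],
  ],
  hand=[-1, -1, -1, -1, -1, -1, -1, -1],
)

```text
clock: 7.52
position: [0.5491, -0.1479, 0.0619]
ee_rot: [0.001, -0.035, 0.999, -0.001]
contact_force: [-0.0, 0.1, -1.3]
width: 0.0355
gripper_force: 41.8
```

```bash
python3 -c "
from h import *
print(status.get_state()['position']);plan([.5477,-.1463,.0185],94,1)
im,c=cam('wrist');cv2.imwrite('pics/w3.png',im[:,:,::-1])"
```

```text
[ 0.549123   -0.1478504   0.06194884]
turn deg 0.031946931613433094 dist 0.043499769678255314 rot/row [-0.0011  0.0025 -0.0005]
[0.0047, 0.0056, 0.1448]
```

View pics/w3.png

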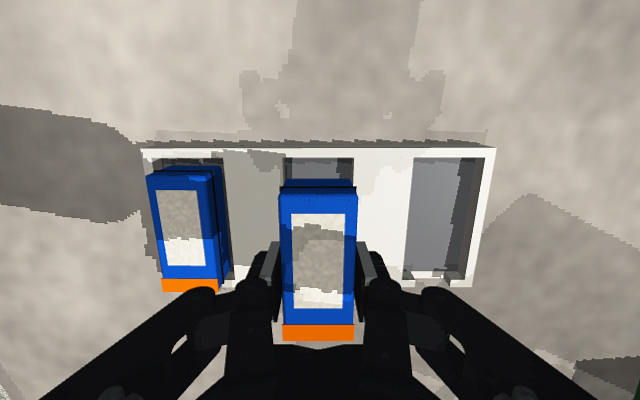

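The held box is centred on lane1, with the lane's rear end at x 284–354 and the box centred at 318. I'll lower it slowly.

apply_moves(
  xyz=[
    [0.005, 0.006, 0.03],
    [0, 0, 0.04],
    [0, 0, 0.035],
    [0, 0, 0.02],
    [0, 0, 0.012],
    [0, 0, 0.007],
    [0, 0, 0],
    [0, 0, 0],
  ],
  rot=[
    [0, 0, 0],
    [0, 0, 0],
    [0, 0, 0],
    [0, 0, 0],
    [0, 0, 0],
    [0, 0, 0],
    [0, 0, 0],
    [0, 0, 0],
  ],
  hand=[-1, -1, -1, -1, -1, -1, -1, -1],
)

```text
clock: 8.57
position: [0.5463, -0.1461, 0.018]
ee_rot: [0.0, -0.034, 0.999, -0.0]
contact_force: [-2.3, 0.3, 6.2]
width: 0.035
gripper_force: 42.6
```

apply_moves(
  xyz=[
    [0, 0, 0],
    [0, 0, 0],
    [0, 0, 0],
    [0, 0, 0],
    [0, 0, -0.04],
    [0, 0, -0.1],
    [0, 0, -0.15],
    [0, 0, -0.15],
  ],
  rot=[
    [0, 0, 0],
    [0, 0, 0],
    [0, 0, 0],
    [0, 0, 0],
    [0, 0, 0],
    [0, 0, 0],
    [0, 0, 0],
    [0, 0, 0],
  ],
  hand=[0.3, 0.3, 0.3, 0.3, 0.3, 0.3, 0.3, 0.3],
)

```text
clock: 9.57
position: [0.5463, -0.146, 0.1514]
ee_rot: [0.0, -0.034, 0.999, -0.0]
contact_force: [0.9, -0.7, 0.5]
width: 0.0559
gripper_force: 0.0
```

Run:
```python
from h import *
t,c=cam('wrist');cv2.imwrite('pics/w4.png',t[:,:,::-1]); fitbox(t,c,.548,-.146,4,.005)
t,c=cam('top'); b=fitbox(t,c,.44,.149,-77)
plan([b[0],b[1],.15],b[2]+90,13)
```

```text
box [ 545.51 -145.49    4.  ] err 0.033
box [441.59 145.7  -76.46] err 0.093
turn deg -80.40090942632955 dist 0.31254087720012014 rot/row [0.0003 0.001  0.1031]
[0.0226, 0.0769, 0.0008]
[0.0307, 0.074, 0.0008]
[0.0385, 0.0703, 0.0008]
[0.0458, 0.0657, 0.0009]
[0.0527, 0.0604, 0.0009]
[0.0589, 0.0544, 0.0009]
[0.0644, 0.0477, 0.001]
[0.0691, 0.0405, 0.001]
[0.0731, 0.0328, 0.0011]
[0.0762, 0.0248, 0.0012]
[0.0784, 0.0164, 0.0012]
[0.0797, 0.0079, 0.0013]
[0.0801, -0.0008, 0.0014]
```

View pics/w4.png

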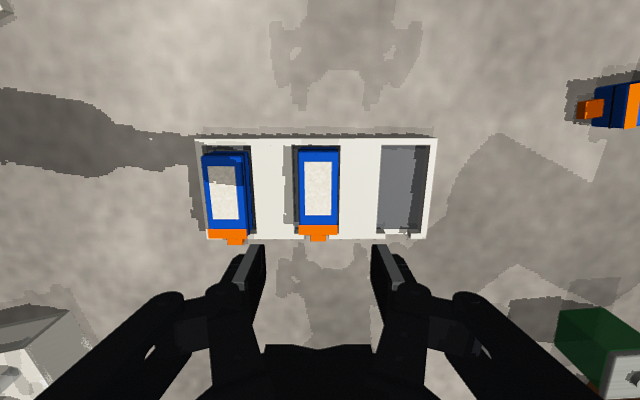

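The first box sits in the middle lane with its tab out through the notch at (318,236). Lane2 at (403,188) is free. Next is the second box.

apply_moves(
  xyz=[
    [0.023, 0.077, 0.001],
    [0.031, 0.074, 0.001],
    [0.039, 0.07, 0.001],
    [0.046, 0.066, 0.001],
    [0.053, 0.06, 0.001],
    [0.059, 0.054, 0.001],
    [0.064, 0.048, 0.001],
  ],
  rot=[
    [0, 0, 0.103],
    [0, 0, 0.103],
    [0, 0, 0.103],
    [0, 0, 0.103],
    [0, 0, 0.103],
    [0, 0, 0.103],
    [0, 0, 0.103],
  ],
  hand=[0.3, 0.3, 1, 1, 1, 1, 1],
)

```text
clock: 10.55
position: [0.4868, 0.0124, 0.1473]
ee_rot: [-0.0, 0.338, 0.941, 0.0]
contact_force: [0.3, 0.9, -0.0]
width: 0.0856
gripper_force: 0.0
```

apply_moves(
  xyz=[
    [0.069, 0.041, 0.001],
    [0.073, 0.033, 0.001],
    [0.076, 0.025, 0.001],
    [0.078, 0.016, 0.001],
    [0.08, 0.008, 0.001],
    [0.08, 0, 0.001],
    [0, 0, 0],
    [0, 0, 0],
  ],
  rot=[
    [0, 0, 0.103],
    [0, 0, 0.103],
    [0, 0, 0.103],
    [0, 0, 0.103],
    [0, 0, 0.103],
    [0, 0, 0.103],
    [0, 0, 0],
    [0, 0, 0],
  ],
  hand=[1, 1, 1, 1, 1, 1, 1, 1],
)

```text
clock: 11.55
position: [0.438, 0.1466, 0.1456]
ee_rot: [0.0, 0.618, 0.786, -0.0]
contact_force: [-0.3, -0.4, 1.2]
width: 0.0854
gripper_force: 0.0
```

Run:
```python
from h import *
t,c=cam('wrist'); print(status.get_state()['position'])
b=fitbox(t,c,.4416,.1457,-76.5); plan([b[0],b[1],.013],b[2]+90,1)
```

```text
[0.43809585 0.14640546 0.14557906]
box [441.71 148.94 -76.73] err 0.038
turn deg -0.3655752124740559 dist 0.13265249413317 rot/row [0.0003 0.0004 0.0061]
[0.0056, 0.0136, 0.4419]
```

apply_moves(
  xyz=[
    [0.006, 0.014, 0.1],
    [0, 0, 0.1],
    [0, 0, 0.1],
    [0, 0, 0.08],
    [0, 0, 0.045],
    [0, 0, 0.017],
    [0, 0, 0],
    [0, 0, 0],
  ],
  rot=[
    [0, 0, 0.006],
    [0, 0, 0],
    [0, 0, 0],
    [0, 0, 0],
    [0, 0, 0],
    [0, 0, 0],
    [0, 0, 0],
    [0, 0, 0],
  ],
  hand=[1, 1, 1, 1, 1, 1, 1, 1],
)

```text
clock: 12.6
position: [0.4423, 0.1498, 0.0136]
ee_rot: [0.001, 0.621, 0.784, 0.001]
contact_force: [-0.6, -0.0, -0.3]
width: 0.0855
gripper_force: 0.0
```

apply_moves(
  xyz=[
    [0, 0, 0],
    [0, 0, 0],
    [0, 0, 0],
    [0, 0, 0],
    [0, 0, 0],
    [0, 0, 0],
  ],
  rot=[
    [0, 0, 0],
    [0, 0, 0],
    [0, 0, 0],
    [0, 0, 0],
    [0, 0, 0],
    [0, 0, 0],
  ],
  hand=[-1, -1, -1, -1, -1, -1],
)

```text
clock: 13.35
position: [0.4418, 0.1498, 0.0133]
ee_rot: [0.0, 0.621, 0.784, 0.0]
contact_force: [-1.1, -0.8, 5.3]
width: 0.0355
gripper_force: 41.3
```

apply_moves(
  xyz=[
    [0, 0, -0.05],
    [0, 0, -0.1],
    [0, 0, -0.12],
    [0, 0, -0.12],
    [0, 0, -0.12],
    [0, 0, -0.08],
    [0, 0, -0.03],
    [0, 0, 0],
  ],
  rot=[
    [0, 0, 0],
    [0, 0, 0],
    [0, 0, 0],
    [0, 0, 0],
    [0, 0, 0],
    [0, 0, 0],
    [0, 0, 0],
    [0, 0, 0],
  ],
  hand=[-1, -1, -1, -1, -1, -1, -1, -1],
)

```text
clock: 14.35
position: [0.4413, 0.1497, 0.1986]
ee_rot: [-0.0, 0.621, 0.784, -0.0]
contact_force: [0.2, -0.5, -1.5]
width: 0.0355
gripper_force: 40.5
```

Run:
```python
from h import *
plan([.60,-.06,.2],94,14)
```

```text
turn deg 80.76086095189288 dist 0.2629735363729515 rot/row [-0.     -0.     -0.0961]
[-0.0573, 0.0253, -0.0003]
[-0.0595, 0.0195, -0.0003]
[-0.0612, 0.0134, -0.0003]
[-0.0622, 0.0072, -0.0003]
[-0.0626, 0.0009, -0.0003]
[-0.0624, -0.0054, -0.0003]
[-0.0615, -0.0117, -0.0003]
[-0.06, -0.0178, -0.0003]
[-0.0579, -0.0237, -0.0003]
[-0.0553, -0.0294, -0.0003]
[-0.052, -0.0348, -0.0003]
[-0.0483, -0.0399, -0.0003]
[-0.044, -0.0445, -0.0003]
[-0.0393, -0.0487, -0.0003]
```

apply_moves(
  xyz=[
    [-0.057, 0.025, 0],
    [-0.06, 0.02, 0],
    [-0.061, 0.013, 0],
    [-0.062, 0.007, 0],
    [-0.063, 0.001, 0],
    [-0.062, -0.005, 0],
    [-0.062, -0.012, 0],
  ],
  rot=[
    [0, 0, -0.096],
    [0, 0, -0.096],
    [0, 0, -0.096],
    [0, 0, -0.096],
    [0, 0, -0.096],
    [0, 0, -0.096],
    [0, 0, -0.096],
  ],
  hand=[-1, -1, -1, -1, -1, -1, -1],
)

```text
clock: 15.22
position: [0.5201, 0.0443, 0.1969]
ee_rot: [-0.002, 0.311, 0.95, -0.0]
contact_force: [0.2, 0.0, -0.7]
width: 0.0356
gripper_force: 40.5
```

apply_moves(
  xyz=[
    [-0.06, -0.018, 0],
    [-0.058, -0.024, 0],
    [-0.055, -0.029, 0],
    [-0.052, -0.035, 0],
    [-0.048, -0.04, 0],
    [-0.044, -0.045, 0],
    [-0.039, -0.049, 0],
    [0, 0, 0],
  ],
  rot=[
    [0, 0, -0.096],
    [0, 0, -0.096],
    [0, 0, -0.096],
    [0, 0, -0.096],
    [0, 0, -0.096],
    [0, 0, -0.096],
    [0, 0, -0.097],
    [0, 0, 0],
  ],
  hand=[-1, -1, -1, -1, -1, -1, -1, -1],
)

```text
clock: 16.23
position: [0.5994, -0.0611, 0.1967]
ee_rot: [-0.002, -0.033, 0.999, 0.0]
contact_force: [0.3, -0.3, -1.7]
width: 0.035
gripper_force: 40.5
```

apply_moves(
  xyz=[
    [0, 0, 0],
    [0, 0, 0],
  ],
  rot=[
    [0, 0, 0],
    [0, 0, 0],
  ],
  hand=[-1, -1],
)

```text
clock: 16.48
position: [0.599, -0.0597, 0.1985]
ee_rot: [-0.001, -0.034, 0.999, 0.0]
contact_force: [-0.7, -0.3, -0.6]
width: 0.0351
gripper_force: 40.5
```

Run:
```python
from tr import *
im,c=cam('wrist'); cv2.imwrite('pics/w5.png',im[:,:,::-1])
s=status.get_state()['position'];print(s)
p=tray(im,c,[547.7,-146.3,4.18],179)
fitbox(im,c,s[0],s[1],4,s[2]-.013)
fitbox(im,c,.5463,-.146,4,.005)
l=pose(np.array([[0,.084,0]]),p)[0]; print(l)
plan([.5416,-.0625,.06],94,4)
```

```text
[ 0.59912273 -0.05976288  0.19876259]
tray [ 547.85 -146.45    4.  ] err 0.106
box [600.93 -58.88   3.81] err 0.056
box [ 545.47 -145.23    3.52] err 0.043
[ 0.54199536 -0.06265382  0.        ]
turn deg 0.05887535040501746 dist 0.1502378519994486 rot/row [ 0.0001 -0.0001 -0.0002]
[0.0479, 0.001, 0.1157]
[0.0479, 0.001, 0.1157]
[0.0479, 0.001, 0.1156]
[0.048, 0.001, 0.1156]
```

View pics/w5.png

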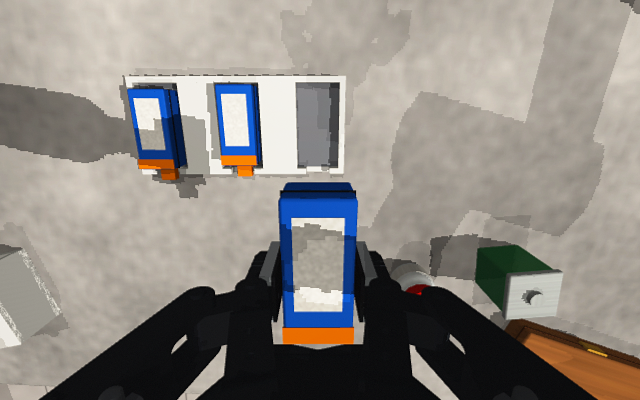

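Lane2 is clear at (318,125), and the held box sits level at (318,260). I'll move over the lane and lower.

apply_moves(
  xyz=[
    [0.049, 0.001, 0.08],
    [0.049, 0, 0.1],
    [0.049, 0, 0.1],
    [0.048, 0, 0.1],
    [0, 0, 0.08],
    [0, 0, 0],
    [0, 0, 0],
    [0, 0, 0],
  ],
  rot=[
    [0, 0, 0],
    [0, 0, 0],
    [0, 0, 0],
    [0, 0, 0],
    [0, 0, 0],
    [0, 0, 0],
    [0, 0, 0],
    [0, 0, 0],
  ],
  hand=[-1, -1, -1, -1, -1, -1, -1, -1],
)

```text
clock: 17.52
position: [0.5425, -0.0643, 0.0622]
ee_rot: [0.001, -0.034, 0.999, -0.0]
contact_force: [-0.0, 0.2, -0.3]
width: 0.0349
gripper_force: 40.5
```

Run:
```python
from h import *
print(status.get_state()['position']);plan([.5408,-.0632,.0185],94,1)
```

```text
[ 0.54251421 -0.06429422  0.06221383]
turn deg 0.052711216076360756 dist 0.04376111297037583 rot/row [-0.0007  0.0026 -0.0009]
[0.0058, 0.0041, 0.1457]
```

apply_moves(
  xyz=[
    [0.004, 0.004, 0.03],
    [0, 0, 0.04],
    [0, 0, 0.035],
    [0, 0, 0.02],
    [0, 0, 0.012],
    [0, 0, 0.008],
    [0, 0, 0],
    [0, 0, 0],
  ],
  rot=[
    [0, 0, 0],
    [0, 0, 0],
    [0, 0, 0],
    [0, 0, 0],
    [0, 0, 0],
    [0, 0, 0],
    [0, 0, 0],
    [0, 0, 0],
  ],
  hand=[-1, -1, -1, -1, -1, -1, -1, -1],
)

```text
clock: 18.52
position: [0.5399, -0.0631, 0.0183]
ee_rot: [0.0, -0.034, 0.999, -0.0]
contact_force: [-2.1, 0.6, 5.6]
width: 0.0349
gripper_force: 41.2
```

apply_moves(
  xyz=[
    [0, 0, 0],
    [0, 0, 0],
    [0, 0, 0],
    [0, 0, 0],
    [0, 0, -0.04],
    [0, 0, -0.1],
    [0, 0, -0.15],
    [0, 0, -0.15],
  ],
  rot=[
    [0, 0, 0],
    [0, 0, 0],
    [0, 0, 0],
    [0, 0, 0],
    [0, 0, 0],
    [0, 0, 0],
    [0, 0, 0],
    [0, 0, 0],
  ],
  hand=[0.3, 0.3, 0.3, 0.3, 0.3, 0.3, 0.3, 0.3],
)

```text
clock: 19.52
position: [0.5399, -0.063, 0.1514]
ee_rot: [0.0, -0.034, 0.999, -0.0]
contact_force: [0.8, -1.0, -0.0]
width: 0.0556
gripper_force: 0.0
```

apply_moves(
  xyz=[
    [0, 0, -0.06],
    [0, 0, 0],
    [0, 0, 0],
  ],
  rot=[
    [0, 0, 0],
    [0, 0, 0],
    [0, 0, 0],
  ],
  hand=[0.3, 0.3, 0.3],
)

```text
clock: 19.9
position: [0.5393, -0.0629, 0.1668]
ee_rot: [-0.001, -0.034, 0.999, 0.0]
contact_force: [0.5, 0.4, -0.1]
width: 0.0557
gripper_force: 0.0
```

Run:
```python
from tr import *
im,c=cam('wrist'); cv2.imwrite('pics/w6.png',im[:,:,::-1])
P=pose(np.array([[0,y,0] for y in(-.084,0,.084)]),[547.8,-146.4,4.1]); print(P[:,:2].round(4).tolist())
for q in P: fitbox(im,c,q[0],q[1],4,.005)
```

```text
[[0.5538, -0.2302], [0.5478, -0.1464], [0.5418, -0.0626]]
box [ 555.62 -230.76    2.1 ] err 0.06
box [ 545.02 -145.43    3.23] err 0.048
box [541.42 -62.43   3.98] err 0.035
```

View pics/w6.png

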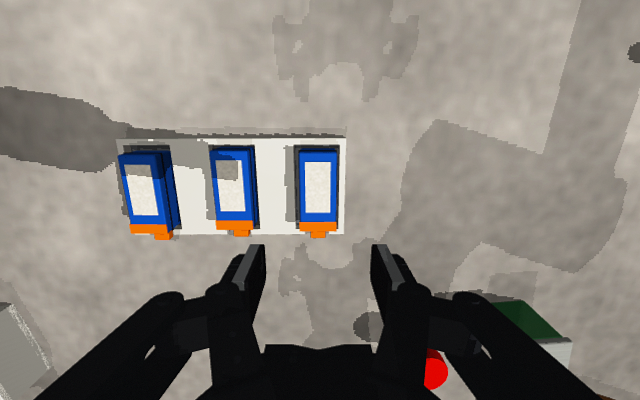

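All three boxes lie flat in their lanes with tabs out through the notches, at (162,236), (240,232) and (318,234). Each is within about 3 mm of its lane centre, so I'm handing the job in.

```bash
python3 -c "
from rig import job
print(job.sign_off())"
```

```text
the job is handed in; nothing more can be done
None
```

I filed both loose boxes, in lane1 and lane2, lying flat with tabs out through the notches, within about 3 mm of the lane centres by camera fit; the job was handed in at about 20 s, and sign-off returned no verdict.

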